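Load the fizz experiment and start the timer

ROBOT

A 6-joint arm with a two-finger parallel gripper is mounted at the origin on the work surface. World frame = base frame: x ahead of the robot, y to its left, z up, the work surface at z = 0. Lengths are in m, angles in rad, forces in N, time in s.
With the tool pointing down it reaches from about 0.425 to 0.95 m from the base axis. Payload 3.5 kg.
Tool frame: the origin (TCP) lies at the very end of the fingers, on their centre line; the grasp point (between the pads) lies 19 mm behind it; z points along the fingers, y is the line along which they close (so a half turn about z gives the same grasp; the last joint's range is limited). The gripper opens to 85 mm and grips with 20 to 120 N. Pads are 22 mm wide; open, the fingers measure 114 mm over their backs; the gripper's body (76 mm by 85 mm) begins 54 mm behind the grasp point. The pads swing forward as they close: fully open they stand 13 mm farther back than shut.
Start: joints at [1.086, 0.286, 1.577, -0, 1.279, -0.15], TCP at [0.222, 0.638, 0.201] pointing down, gripper open.
Joint ranges: [-2.77, 2.77], [-0.9, 2.22], [0.21, 2.48], [-1.53, 4.67], [0.24, 2.81], [-2.84, 2.84]. Speed limits (rad/s): [2.79, 2.79, 3.14, 3.14, 3.14, 3.14].

INTERFACE

Orientations are given as a unit quaternion [x, y, z, w].
In Python, from rig import * gives the robot as it stands. The module is installed in compiled form; this text tells all that it offers.
- The arm moves only by the tool drive_tool, never from a script. Its argument "commands" is a list of rows, each a list of 2 entries, a list of its own where there are three numbers: the shift along the tool's x, y, z normalised to -1 to 1, where 1 is 0.25 m, then the turn about the tool's z normalised to -1 to 1, where 1 is 180 degrees. In form: [[[tx, ty, tz], spin], ...]. A call has 1 to 12 rows; each row shifts and turns the commanded pose from where the row before left it, along the tool's axes as they then stand; what a row does not reach is not made up. A row lasts 1/8 s, in which the tool goes at most 62.5 mm and 10.7 degrees, less where a joint would pass 70% of its speed; a pose out of reach is approached as far as the arm can. A call with a number of a shift or a turn outside -1 to 1 is refused whole. A call with a gripper value outside its range is refused whole. "fingers" is the closure, from -1 (fully open) to 1 (shut), set as the call begins (left out, the last holds). The fingers move at their own pace and stop on an object; the grip force is fixed at half the most. Time passes only in rows, so rows that do not move let the fingers close. It gives the time, the measured TCP pose, the force, the opening and the grip force at its end, in the units of the state.
- get_state(): the state, without advancing time (a new reading comes with each control period).
- get_image(name): name is "scene" or "top"; returns a dict with "image" (400x640x3 uint8, blue, green, red), "camera_matrix" (3x3 intrinsics, pixels), "xyz" and "rotation" of the camera in the world. Camera axes: x right, y down, z forward; pixel columns grow to the right and rows downward; lengths in m; the calibration is good to about 2 mm. A picture is of the moment at which its call begins. There is no depth.
- hand_in(): hands the job in; it is judged then, once.
The state is a dict: "time": time; "joint_pos": joint angles; "joint_vel": joint speeds; "joint_torque": joint torques, N m; "tool_pos": TCP position; "eef_rot": TCP orientation; "ft_force": force on the tool from outside, world axes, zero at the start; "wrist_torque": the same for the moment, N m; "grip_width": opening from 0.0 (shut) to 1.0 (fully open); "finger_force": force on a finger pad.
Only numpy, scipy, OpenCV 4.12 (cv2) and the standard library are available. Lean on these libraries where they do the work, as an engineer would, in place of code of your own. Each camera call takes 0.05 s, during which the arm holds its last target. There are 200 camera calls.

TASK

Pick up the steel cup by its slanting handle and pour all six fizz balls from it into the measuring jug, then stand the empty cup back on the middle of its cork coaster - put it down, do not drop it. Then push the plunger of the kitchen timer down to its stop and let it come up again. Leave the jug standing upright, and do not disturb the other things on the table.

Things in the scene. Friction and masses are not known exactly. Their poses are not given: they have to be found in the camera images.
- cup: flared stainless steel cup, open at the top: 62 mm wide at its foot, 120 mm at its rim, 64 mm high, wall 4 mm, floor 5 mm, about 0.14 kg empty. Origin: centre of its underside, z up its axis; a slanting bar handle on its -x side, its pouring lip at +x. Starts on the coaster with the six balls in it, handle towards the robot's right (-y) within 26 degrees.
- cup_grip (a point): point on the centre line of the cup's bar handle, good to hold: (-95, 0, 94) mm in the cup's frame, axes as the cup's. The bar leans out 45 degrees from vertical: it runs from (-56, 0, 55) at the rim to its free end at (-120, 0, 119) mm, 20 mm wide along the cup's y and 16 mm thick.
- cup_lip (a point): point of the cup's rim across from the handle, over which it pours: (60, 0, 64) mm in the cup's frame; axes as the cup's.
- coaster: round cork coaster, 120 mm wide, 6 mm thick, fixed to the table. Origin: centre of its underside, on the table.
- jug: plastic measuring jug, light and loose (0.35 kg), open at the top: 96 mm wide at its foot, 120 mm at its rim, 110 mm high, wall 3 mm, 5 mm floor. Origin: centre of its underside, z up. A loop handle reaches 94 mm from the axis on its +y side, between 28 and 101 mm high; a small pouring lip stands out at the rim on its -y side.
- jug_mouth (a point): centre of the jug's open mouth, 110 mm above its underside.
- timer: kitchen timer, a squat round plastic body 96 mm wide and 52 mm high, fixed to the table, with a steel push plunger on its top. Origin: centre of its underside.
- timer_top (a point): centre of the top face of the timer's plunger head, a steel disc 48 mm wide (30 mm flat on top); 82 mm above the table when up, 70 mm when down at its stop. Moves with the head.
- plunger (a joint): how far the plunger is pushed down, in m: 0 up, 0.012 at its stop. A spring returns it; 1.4 N starts it, about 5 N holds it at its stop.
- ball0: one of six alike off-white fizz balls, 24 mm wide, 12 g; origin at its centre. Starts in the cup.
- ball1: one of six alike off-white fizz balls, 24 mm wide, 12 g; origin at its centre. Starts in the cup.
- ball2: one of six alike off-white fizz balls, 24 mm wide, 12 g; origin at its centre. Starts in the cup.
- ball3: one of six alike off-white fizz balls, 24 mm wide, 12 g; origin at its centre. Starts in the cup.
- ball4: one of six alike off-white fizz balls, 24 mm wide, 12 g; origin at its centre. Starts in the cup.
- ball5: one of six alike off-white fizz balls, 24 mm wide, 12 g; origin at its centre. Starts in the cup.
- bowl: ceramic bowl, 112 mm wide, 52 mm high, loose: one of the other things, to be left alone. Origin: centre of its underside.
- jar: low closed glass jar, 60 mm wide, 45 mm high, loose: one of the other things, to be left alone. Origin: centre of its underside.
- tin: low aluminium can, 68 mm wide, 40 mm high, loose: one of the other things, to be left alone. Origin: centre of its underside.
- tumbler: plain tumbler without handle or spout, 72 mm wide, 85 mm high, loose: one of the other things, to be left alone. Origin: centre of its underside.
- sodabox: cardboard carton, 50 x 110 x 75 mm high, loose: one of the other things, to be left alone. Origin: centre of its underside.

How it is judged:
On the way, in this order (a step that is already met when the one before it is completed fails the run):
1. the cup, lifted, is tipped well over (more than 40 degrees) (angle between cup's own z axis and vertical above 0.7 rad and height (world z) of cup_lip above 0.1 m and contact force between the fingers and cup above 0.5 N), for 0.05 s.
2. all six balls are in the jug (horizontal distance between each of ball0, ball1, ball2, ball3, ball4, ball5 and jug below 0.056 m and z of ball0 in the frame of jug between 0 and 0.1 m and z of ball1 in the frame of jug between 0 and 0.1 m and z of ball2 in the frame of jug between 0 and 0.1 m and z of ball3 in the frame of jug between 0 and 0.1 m and z of ball4 in the frame of jug between 0 and 0.1 m and z of ball5 in the frame of jug between 0 and 0.1 m), for 0.2 s.
3. the empty cup stands upright on the coaster, let go (horizontal distance between cup and coaster below 0.035 m and angle between cup's own z axis and vertical below 0.1 rad and height (world z) of cup below 0.012 m and contact force between the fingers and cup below 0.1 N), for 0.2 s.
4. the timer's plunger is pushed down to its stop (value of joint plunger above 0.0105 m), for 0.1 s.
At the end, for the whole second after the job is handed in: All six balls lie in the jug, which stands upright (within 6 degrees) on the table at rest; the empty cup stands upright (within 6 degrees), at rest and let go, on the coaster, its centre within 35 mm of the coaster's centre; the timer's plunger has come up again (less than 3 mm down) (all of step 2 and all of step 3 and angle between jug's own z axis and vertical below 0.1 rad and height (world z) of jug below 0.01 m and linear speed of each of cup, jug below 0.02 m/s and value of joint plunger below 0.003 m); the robot touches nothing.
It fails at once if the cup is let go in the air (more than 25 mm above the coaster) (height (world z) of cup above 0.031 m and contact force between the fingers and cup below 0.05 N).
It fails at once if the jug is knocked over (tilted more than 25 degrees) (angle between jug's own z axis and vertical above 0.44 rad).
It fails at once if the bowl, jar, can, tumbler or carton is shifted more than 30 mm or knocked over (distance of any of bowl, jar, tin, tumbler, sodabox from where it was at the start of the episode above 0.03 m or angle between any of bowl, jar, tin, tumbler, sodabox's own z axis and vertical above 0.5 rad).
It also fails if it takes over 72 s, if anything falls off the work surface, if the arm or the gripper's body presses on something with over 40 N, if the wrist force passes 120 N, or if a joint passes its speed limit or range.

## Working session

There is one attempt and no reset: what is moved stays moved. The work goes in short steps, Python scripts to look and compute and a tool call to move; the robot and the scene stay as the last step left them, time stands still between calls to the robot, and variables do not carry over. Pictures are saved under pics/ and viewed, at most 10 in all, crops included, and the job is handed in when it is done.

Besides the shell and the picture viewer there is one more tool, called after ">>>" in YAML: its name, and indented under it one key for each argument. drive_tool: Moves the arm, as the interface text tells. Its arguments: {"type":"object","properties":{"commands":{"type":"array","items":{"type":"array"}},"fingers":{"type":"number"}},"required":["commands"]}

```bash
mkdir -p pics; python3 - <<'E'
from rig import *
import cv2,pickle
d={}
for n in("scene","top"):
    g=get_image(n);d[n]=g;cv2.imwrite(f"pics/{n}0.png",g["image"]);print(n,g["camera_matrix"],g["xyz"],g["rotation"])
pickle.dump(d,open("im0.pkl","wb"))
s=get_state();print(s["time"],s["tool_pos"],s["eef_rot"],s["ft_force"],s["grip_width"])
E
```

```text
scene [[374.07270366   0.         322.81856645]
 [  0.         374.07270366 198.99597706]
 [  0.           0.           1.        ]] [1.39555941 0.30449374 0.80692931] [ 0.50705403  0.75669371 -0.34612792 -0.22473609]
top [[368.43140757   0.         321.10739131]
 [  0.         368.43140757 194.94914134]
 [  0.           0.           1.        ]] [ 0.50786678 -0.01745078  0.94792472] [ 0.71482388 -0.69420842  0.07152106 -0.04456714]
0.1 [0.22143393 0.63693102 0.19926681] [ 1.66623625e-01  9.86019968e-01 -1.03322698e-03 -3.51326597e-04] [0.40653868 0.31514816 0.37028285] 0.9992231163007044
```

View pics/scene0.png

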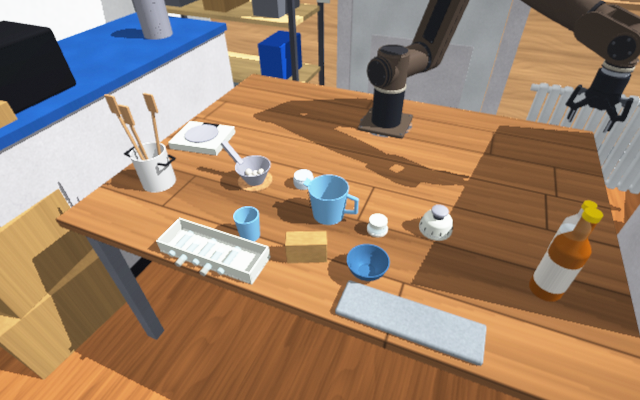

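View pics/top0.png

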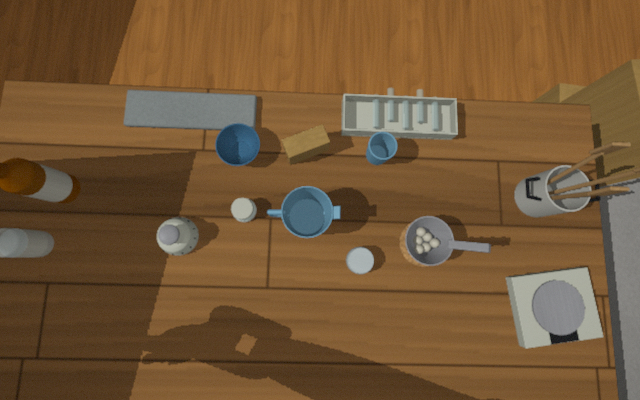

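The scene view shows the cup with balls at (253,172), the jug at (329,200) and the timer at (436,220). In the top view the cup is at (430,241) with its bar end at (488,247), the jug rim at (306,213), the timer head at about (168,234), the low can at (360,261) and the jar at (243,210).

```bash
cat > h.py <<'E'
import numpy as np, cv2, pickle
from scipy.spatial.transform import Rotation as R
def ray(g,p):
    p=np.atleast_2d(np.float64(p)); K=g["camera_matrix"]
    return R.from_quat(g["rotation"]).apply(np.c_[(p-K[:2,2])/[K[0,0],K[1,1]],np.ones(len(p))])
def onz(g,p,z):
    d=ray(g,p);o=np.array(g["xyz"]);return o+d*((z-o[2])/d[:,2])[:,None]
def proj(g,P):
    q=R.from_quat(g["rotation"]).inv().apply(np.atleast_2d(P)-np.array(g["xyz"]))@np.array(g["camera_matrix"]).T
    return q[:,:2]/q[:,2:]
def comp(m,seed):
    n,l,s,c=cv2.connectedComponentsWithStats(m.astype(np.uint8));ys,xs=np.nonzero(l)
    i=np.argmin((xs-seed[0])**2+(ys-seed[1])**2);return (l==l[ys[i],xs[i]]).astype(np.uint8)
def hull(m):
    c,_=cv2.findContours(m,cv2.RETR_EXTERNAL,cv2.CHAIN_APPROX_NONE);return max(c,key=cv2.contourArea)[:,0]
def circ(P):
    A=np.c_[2*P[:,:2],np.ones(len(P))];s=np.linalg.lstsq(A,(P[:,:2]**2).sum(1),rcond=None)[0]
    return s[:2],np.sqrt(s[2]+s[0]**2+s[1]**2)
E
python3 - <<'E'
from h import *
d=pickle.load(open("im0.pkl","rb"));t=d["top"]
hsv=cv2.cvtColor(t["image"],cv2.COLOR_BGR2HSV);H,S,V=[hsv[...,i].astype(int) for i in range(3)]
blue=(H>90)&(H<125)&(S>80)
for nm,z,seed,k in(("jug",.11,(306,213),13),("bowl",.052,(238,145),1),("tumbler",.085,(381,148),1)):
    m=comp(blue,seed)
    if k>1:m=cv2.morphologyEx(m,cv2.MORPH_CLOSE,np.ones((5,5)));m=cv2.morphologyEx(m,cv2.MORPH_OPEN,cv2.getStructuringElement(2,(25,25)))
    h=hull(m);P=onz(t,h,z);print(nm,*circ(P),len(h),P.min(0),P.max(0))
grey=(S<70)
for nm,z,seed in(("cup",.07,(445,232)),("tin",.04,(360,261)),("jar",.045,(243,210)),("timer",.052,(178,240))):
    m=comp(grey,seed)
    h=hull(m)
    if nm=="cup":
        o=cv2.morphologyEx(cv2.morphologyEx(m,cv2.MORPH_CLOSE,np.ones((9,9))),cv2.MORPH_OPEN,cv2.getStructuringElement(2,(25,25)));h=hull(o)
        hm=m&(1-cv2.dilate(o,np.ones((5,5))));ys,xs=np.nonzero(hm);print("handle px",xs.min(),xs.max(),ys.min(),ys.max(),len(xs))
        pickle.dump(np.c_[xs,ys],open("hp.pkl","wb"))
        print("bar end",onz(t,np.c_[xs,ys][xs==xs.max()],.125).mean(0))
    P=onz(t,h,z);print(nm,*circ(P),len(h),P.min(0),P.max(0))
I=t["image"]
a=cv2.resize(I[205:275,390:495],None,fx=6,fy=6,interpolation=cv2.INTER_CUBIC)
b=cv2.resize(I[210:265,150:205],None,fx=3,fy=3,interpolation=cv2.INTER_CUBIC)
c=cv2.resize(d["scene"]["image"][145:195,225:280],None,fx=3,fy=3,interpolation=cv2.INTER_CUBIC)
o=np.zeros((420+170,640,3),np.uint8);o[:420,:630]=a;o[420:585,:165]=b;o[420:570,200:365]=c
e=cv2.resize(d["scene"]["image"][200:245,412:460],None,fx=3,fy=3,interpolation=cv2.INTER_CUBIC);o[420:555,400:544]=e
cv2.imwrite("pics/crop0.png",o)
E
```

```text
jug [ 0.60856955 -0.01688578] 0.05725557720481849 142 [ 0.55206288 -0.0761894   0.11      ] [0.66516196 0.04105618 0.11      ]
bowl [0.77971351 0.1629677 ] 0.053367748389278075 121 [0.72740394 0.10888815 0.052     ] [0.83425714 0.21658332 0.052     ]
tumbler [ 0.77366472 -0.1918884 ] 0.0376315854147961 86 [ 0.73199489 -0.22907694  0.085     ] [ 0.81376913 -0.15760452  0.085     ]
handle px 457 490 240 252 320
bar end [ 0.53836411 -0.43128441  0.125     ]
cup [ 0.55277989 -0.31152998] 0.05880796525547689 139 [ 0.49396896 -0.37157555  0.07      ] [ 0.61110238 -0.2525263   0.07      ]
tin [ 0.50144802 -0.14836347] 0.03303305225019842 79 [ 0.47000949 -0.18122729  0.04      ] [ 0.53303243 -0.11489066  0.04      ]
jar [0.6164039  0.13971308] 0.030078108592025123 71 [0.58738762 0.10839024 0.045     ] [0.64462878 0.17017759 0.045     ]
timer [0.54760734 0.29124405] 0.046705396079960666 114 [0.50205872 0.24175772 0.052     ] [0.59235676 0.34105659 0.052     ]
```

View pics/crop0.png

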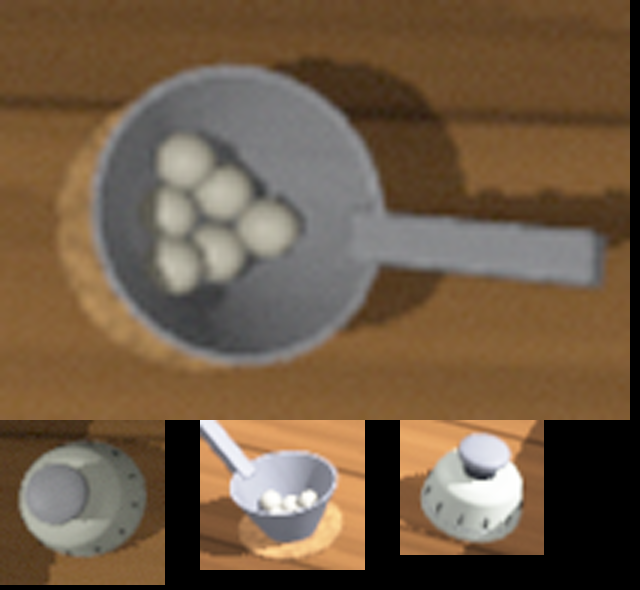

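The two views agree. The cup rim centre is at (0.553,-0.312) with radius about 59 mm, and the handle heads -y, leaning about 7° towards the robot. The tool can't be tilted by command, so I'll test in free space how it behaves at the reach limit. If it tilts there, spinning it with the slanting handle gripped would tip the cup.

>>> drive_tool:
  commands:
    - [[0.2,0,-0.2],0]
    - [[0.2,0,-0.2],0]
    - [[0.1,0.1,-0.2],0]
    - [[0.05,0.24,0],0]
    - [[0.05,0.24,0],0]
    - [[0.05,0.24,0],0]
    - [[0.05,0.24,0],0]
    - [[0.05,0.24,0],0]
    - [[0.05,0.24,0],0]

```text
time: 1.23
tool_pos: [0.1543, 0.9556, 0.2961]
eef_rot: [0.167, 0.986, 0.022, -0.001]
ft_force: [0.2, -0.1, -1.2]
grip_width: 0.997
finger_force: 0.0
```

```bash
cat >> h.py <<'E'
def st():
    from rig import get_state
    s=get_state();M=R.from_quat(s["eef_rot"]).as_matrix()
    print("t",round(s["time"],2),"p",np.round(s["tool_pos"],4),"j",np.round(s["joint_pos"],3),"grip",round(s["grip_width"],3),"F",np.round(s["ft_force"],1),"ff",np.round(s["finger_force"],1))
    print("tool axes (cols)\n",np.round(M,4));return s,M
E
python3 -c "from h import *;st()"
```

```text
t 1.23 p [0.1543 0.9556 0.2961] j [1.304 1.088 0.219 0.006 1.792 0.07 ] grip 0.997 F [ 0.2 -0.1 -1.2] ff 0.0
tool axes (cols)
 [[-0.9444  0.3286  0.0054]
 [ 0.3286  0.9435  0.0438]
 [ 0.0093  0.0431 -0.999 ]]
```

The tool has begun to tilt outward, by 2.5°, at full stretch. I'll keep pushing to see whether this accumulates.

>>> drive_tool:
  commands:
    - [[0.05,0.24,0],0]
    - [[0.05,0.24,0],0]
    - [[0.05,0.24,0],0]
    - [[0.05,0.24,0],0]
    - [[0.05,0.24,0],0]
    - [[0.05,0.24,0],0]

```text
time: 1.98
tool_pos: [0.1564, 1.0292, 0.2629]
eef_rot: [0.165, 0.978, 0.128, -0.002]
ft_force: [-0.5, 0.2, -0.7]
grip_width: 0.995
finger_force: 0.0
```

```bash
python3 -c "from h import *;st()"
```

```text
t 1.98 p [0.1564 1.0292 0.2629] j [1.316 1.135 0.212 0.025 1.538 0.082] grip 0.995 F [-0.5  0.2 -0.7] ff 0.0
tool axes (cols)
 [[-0.9454  0.3236  0.0392]
 [ 0.3227  0.9125  0.2514]
 [ 0.0456  0.2503 -0.9671]]
```

It accumulates: 14.7° now, at azimuth 81°. I'll continue to about 45°.

>>> drive_tool:
  commands:
    - [[0.05,0.24,0],0]
    - [[0.05,0.24,0],0]
    - [[0.05,0.24,0],0]
    - [[0.05,0.24,0],0]
    - [[0.05,0.24,0],0]
    - [[0.05,0.24,0.05],0]
    - [[0.05,0.24,0.05],0]
    - [[0.05,0.24,0.05],0]
    - [[0.05,0.24,0.05],0]
    - [[0.05,0.24,0.05],0]

```text
time: 3.22
tool_pos: [0.1594, 1.1166, 0.305]
eef_rot: [0.159, 0.942, 0.296, -0.005]
ft_force: [-0.2, 0.5, -0.4]
grip_width: 0.996
finger_force: 0.0
```

```bash
python3 -c "from h import *;st()"
```

```text
t 3.23 p [0.1594 1.1166 0.305 ] j [1.326 1.134 0.211 0.058 1.197 0.085] grip 0.996 F [-0.2  0.5 -0.4] ff 0.0
tool axes (cols)
 [[-0.9495  0.3022  0.0844]
 [ 0.2961  0.7737  0.5601]
 [ 0.104   0.5568 -0.8241]]
```

>>> drive_tool:
  commands:
    - [[0.03,0.24,0.1],0]
    - [[0.03,0.24,0.1],0]
    - [[0.03,0.24,0.1],0]
    - [[0.03,0.24,0.1],0]
    - [[0.03,0.24,0.1],0]
    - [[0.03,0.24,0.1],0]
    - [[0.03,0.24,0.1],0]
    - [[0.03,0.24,0.1],0]

```text
time: 4.22
tool_pos: [0.1927, 1.1668, 0.3465]
eef_rot: [0.152, 0.897, 0.415, -0.006]
ft_force: [-0.1, -0.2, 0.2]
grip_width: 0.995
finger_force: 0.0
```

```bash
python3 -c "from h import *;st()"
```

```text
t 4.22 p [0.1927 1.1668 0.3465] j [1.3   1.14  0.211 0.111 0.941 0.04 ] grip 0.995 F [-0.1 -0.2  0.2] ff 0.0
tool axes (cols)
 [[-0.9539  0.2774  0.1143]
 [ 0.2666  0.6093  0.7467]
 [ 0.1375  0.7428 -0.6552]]
```

The tilt is 49° at azimuth 81°, nearly along the cup's bar (45° at 83°). Next I'll back off along the tool axis while spinning about 79.5°, so the fingers close across the bar.

>>> drive_tool:
  commands:
    - [[0,0,-0.1],0.055]
    - [[0,0,-0.1],0.055]
    - [[0,0,-0.1],0.055]
    - [[0,0,-0.1],0.055]
    - [[0,0,-0.1],0.055]
    - [[0,0,-0.1],0.055]
    - [[0,0,-0.1],0.055]
    - [[0,0,-0.1],0.057]

```text
time: 5.22
tool_pos: [0.1696, 1.0168, 0.4789]
eef_rot: [0.692, 0.59, 0.314, -0.271]
ft_force: [0.2, 0.8, 0.3]
grip_width: 1.001
finger_force: 0.0
```

```bash
cat >> h.py <<'E'
def to(P,M,p):
    v=M.T@(np.array(P)-p)/0.25;n=np.abs(v).max()
    print("to",np.round(P,4),"tool total",np.round(v,3),"rows@.2:",np.ceil(np.linalg.norm(v)/.2),"each",np.round(v/np.ceil(np.linalg.norm(v)/.2),3))
E
python3 - <<'E'
from h import *
s,M=st();p=s["tool_pos"]
to([.40,.35,.42],M,p)
to([.53,-.48,.30],M,[.40,.35,.42])
E
```

```text
t 5.22 p [0.1696 1.0168 0.4789] j [1.279 0.579 0.866 0.141 0.85  1.392] grip 1.001 F [0.2 0.8 0.3] ff 0.0
tool axes (cols)
 [[ 0.1056  0.9878  0.1144]
 [ 0.6467 -0.1556  0.7467]
 [ 0.7554 -0.0049 -0.6552]]
to [0.4  0.35 0.42] tool total [-1.805  1.326 -1.732] rows@.2: 15.0 each [-0.12   0.088 -0.115]
to [ 0.53 -0.48  0.3 ] tool total [-2.455  1.033 -2.105] rows@.2: 17.0 each [-0.144  0.061 -0.124]
```

>>> drive_tool:
  commands:
    - [[-0.12,0.09,-0.1],0]
    - [[-0.12,0.09,-0.1],0]
    - [[-0.12,0.09,-0.1],0]
    - [[-0.12,0.09,-0.1],0]
    - [[-0.12,0.09,-0.1],0]
    - [[-0.12,0.09,-0.1],0]
    - [[-0.12,0.09,-0.1],0]
    - [[-0.12,0.09,-0.1],0]
    - [[-0.12,0.09,-0.1],0]
    - [[-0.12,0.09,-0.1],0]
    - [[-0.12,0.09,-0.1],0]
    - [[-0.12,0.09,-0.1],0]

```text
time: 6.72
tool_pos: [0.3667, 0.5178, 0.4036]
eef_rot: [0.69, 0.593, 0.316, -0.27]
ft_force: [-0.1, 0.0, 1.2]
grip_width: 0.998
finger_force: 0.0
```

```bash
python3 - <<'E'
from h import *
s,M=st();p=s["tool_pos"]
to([.58,0,.42],M,p)
to([.53,-.48,.30],M,[.58,0,.42])
E
```

```text
t 6.72 p [0.3667 0.5178 0.4036] j [ 0.522 -0.283  1.956  0.773  1.004  0.402] grip 0.998 F [-0.1  0.   1.2] ff 0.0
tool axes (cols)
 [[ 0.0982  0.9883  0.1163]
 [ 0.648  -0.1522  0.7463]
 [ 0.7553  0.0021 -0.6554]]
to [0.58 0.   0.42] tool total [-1.209  1.159 -1.49 ] rows@.2: 12.0 each [-0.101  0.097 -0.124]
to [ 0.53 -0.48  0.3 ] tool total [-1.626  0.094 -1.142] rows@.2: 10.0 each [-0.163  0.009 -0.114]
```

>>> drive_tool:
  commands:
    - [[-0.1,0.1,-0.125],0]
    - [[-0.1,0.1,-0.125],0]
    - [[-0.1,0.1,-0.125],0]
    - [[-0.1,0.1,-0.125],0]
    - [[-0.1,0.1,-0.125],0]
    - [[-0.1,0.1,-0.125],0]
    - [[-0.1,0.1,-0.125],0]
    - [[-0.1,0.1,-0.125],0]
    - [[-0.1,0.1,-0.125],0]
    - [[-0.1,0.1,-0.125],0]
    - [[-0.1,0.1,-0.125],0]
    - [[-0.1,0.1,-0.125],0]

```text
time: 8.22
tool_pos: [0.5908, -0.0022, 0.4233]
eef_rot: [0.691, 0.593, 0.315, -0.268]
ft_force: [-0.3, -0.0, 0.1]
grip_width: 0.998
finger_force: 0.0
```

```bash
python3 - <<'E'
from h import *
s,M=st();p=s["tool_pos"]
to([.53,-.48,.30],M,p)
E
```

```text
t 8.22 p [ 0.5908 -0.0022  0.4233] j [-0.531  0.045  1.621  0.8    1.784 -0.328] grip 0.998 F [-0.3 -0.   0.1] ff 0.0
tool axes (cols)
 [[ 0.0989  0.9882  0.1167]
 [ 0.6503 -0.1529  0.7442]
 [ 0.7532  0.0023 -0.6577]]
to [ 0.53 -0.48  0.3 ] tool total [-1.638  0.051 -1.126] rows@.2: 10.0 each [-0.164  0.005 -0.113]
```

>>> drive_tool:
  commands:
    - [[-0.164,0.005,-0.113],0]
    - [[-0.164,0.005,-0.113],0]
    - [[-0.164,0.005,-0.113],0]
    - [[-0.164,0.005,-0.113],0]
    - [[-0.164,0.005,-0.113],0]
    - [[-0.164,0.005,-0.113],0]
    - [[-0.164,0.005,-0.113],0]
    - [[-0.164,0.005,-0.113],0]
    - [[-0.164,0.005,-0.113],0]
    - [[-0.164,0.005,-0.113],0]
    - [[0,0,0],0]

```text
time: 9.6
tool_pos: [0.5277, -0.4825, 0.2949]
eef_rot: [0.692, 0.59, 0.315, -0.271]
ft_force: [-0.7, 0.2, -1.0]
grip_width: 1.002
finger_force: 0.0
```

```bash
python3 - <<'E'
from h import *
s,M=st();p=s["tool_pos"];z=M[:,2]
ca=np.array([.119,.993,0]);G=np.array([.5528,-.3115,.1])-.095*ca
T=G+.019*z
A=T-.10*z
to(A,M,p);to(T,M,A)
# cross-check handle axis in top image
d=pickle.load(open("im0.pkl","rb"))["top"];hp=pickle.load(open("hp.pkl","rb"))
l=[proj(d,np.array([.5528,-.3115,.006])+x*np.r_[-ca[:2],0]+[0,0,x-.001])[0] for x in(.07,.095,.118)]
for u,v in l:
    c=hp[np.abs(hp[:,0]-u)<1.2];print("pred",u,v,"meas row mean",c[:,1].mean(),c[:,1].min(),c[:,1].max())
# coaster edge: orange-ish pixels on z=.006 (from crop)
e=np.array([(58,220),(68,285),(110,340),(190,370),(105,120)])/6+[390,205]
P=onz(d,e,.006);print(P[:,:2], np.linalg.norm(P[:,:2]-[.5528,-.3115],axis=1),circ(P))
E
```

```text
t 9.6 p [ 0.5277 -0.4825  0.2949] j [-1.068  0.688  1.03   0.56   2.089 -0.797] grip 1.002 F [-0.7  0.2 -1. ] ff 0.0
tool axes (cols)
 [[ 0.105   0.9877  0.1162]
 [ 0.6471 -0.1565  0.7462]
 [ 0.7551 -0.0031 -0.6556]]
to [ 0.5321 -0.4663  0.1531] tool total [-0.384  0.009  0.422] rows@.2: 3.0 each [-0.128  0.003  0.141]
to [ 0.5437 -0.3917  0.0875] tool total [-0.   0.   0.4] rows@.2: 3.0 each [-0.     0.     0.133]
pred 458.8693288225148 244.34224902638516 meas row mean 245.0 241 249
pred 473.85950324990677 245.59503481735612 meas row mean 246.17857142857142 242 251
pred 488.4213752569153 246.81202574889474 meas row mean 247.73684210526315 243 252
[[ 0.5499817  -0.25593538]
 [ 0.52265418 -0.25997307]
 [ 0.5000898  -0.27770288]
 [ 0.48844973 -0.31174555]
 [ 0.59331433 -0.27674708]] [0.05563605 0.05969753 0.06261478 0.06435074 0.05337768] (array([ 0.54717289, -0.31414103]), np.float64(0.05908835552073979))
```

```bash
python3 - <<'E'
from h import *
from rig import get_image
d=pickle.load(open("im0.pkl","rb"))
print("crock base scene",onz(d["scene"],[(140,186),(158,189),(175,183)],0)[:,:2].round(3))
print("crock top-left edge",onz(d["top"],[(516,195)],.0)[:,:2].round(3),"rim",onz(d["top"],[(572,190),(590,190),(572,168),(572,213)],.12)[:,:2].round(3))
print("white box", onz(d["top"],[(508,275),(590,268),(520,347),(600,340)],.04)[:,:2].round(3))
a,b=get_image("scene"),get_image("top")
o=np.zeros((600,640,3),np.uint8)
o[:300]=cv2.resize(a["image"][30:230,60:487],(640,300),interpolation=cv2.INTER_CUBIC);o[300:]=cv2.resize(b["image"][150:325,267:640],(640,300),interpolation=cv2.INTER_CUBIC)
cv2.imwrite("pics/pre.png",o)
E
```

```text
crock base scene [[ 0.722 -0.666]
 [ 0.711 -0.597]
 [ 0.663 -0.565]]
crock top-left edge [[ 0.683 -0.572]] rim [[ 0.677 -0.637]
 [ 0.678 -0.681]
 [ 0.73  -0.642]
 [ 0.622 -0.632]]
white box [[ 0.474 -0.516]
 [ 0.496 -0.725]
 [ 0.306 -0.535]
 [ 0.326 -0.734]]
```

View pics/pre.png

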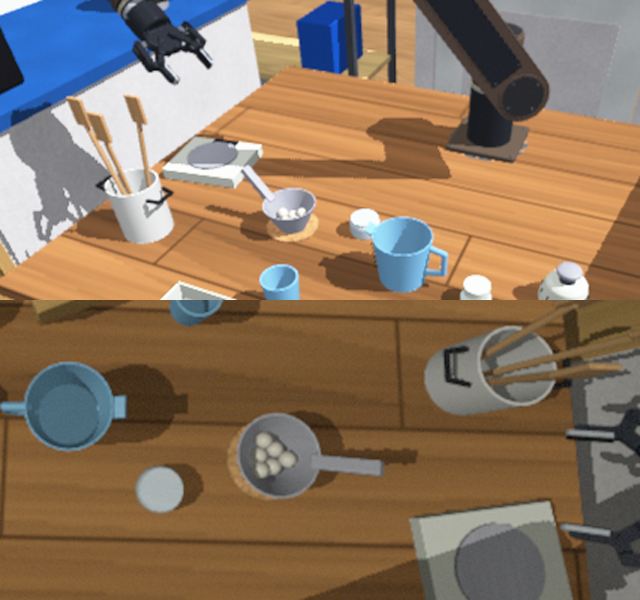

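The view shows the gripper at upper left above the cup's handle side, with the open fingers straddling the bar's line. The crock with spoons is at about (0.69,-0.62). I'll check how close the spoon tips are to the wrist path.

```bash
python3 - <<'E'
from h import *
d=pickle.load(open("im0.pkl","rb"));S,T=d["scene"],d["top"]
for a in((109,97),(125,109),(149,97)):
  for b in((628,147),(622,170),(634,190)):
    u,v=ray(S,a)[0],ray(T,b)[0];o1,o2=np.array(S["xyz"]),np.array(T["xyz"])
    k=np.linalg.lstsq(np.c_[u,-v],o2-o1,rcond=None)[0];P,Q=o1+u*k[0],o2+v*k[1];print(a,b,((P+Q)/2).round(3),"gap",np.linalg.norm(P-Q).round(3))
E
```

```text
(109, 97) (628, 147) [ 0.726 -0.611  0.33 ] gap 0.033
(109, 97) (622, 170) [ 0.697 -0.634  0.305] gap 0.06
(109, 97) (634, 190) [ 0.665 -0.677  0.282] gap 0.064
(125, 109) (628, 147) [ 0.72  -0.602  0.307] gap 0.016
(125, 109) (622, 170) [ 0.69  -0.627  0.279] gap 0.011
(125, 109) (634, 190) [ 0.657 -0.671  0.254] gap 0.012
(149, 97) (628, 147) [ 0.695 -0.536  0.356] gap 0.048
(149, 97) (622, 170) [ 0.667 -0.558  0.331] gap 0.025
(149, 97) (634, 190) [ 0.636 -0.594  0.31 ] gap 0.025
```

The spoons stand at x of at least 0.63, and the wrist passes at about 0.51, so the path is clear. I'll approach along the bar.

>>> drive_tool:
  commands:
    - [[-0.128,0,0.14],0]
    - [[-0.128,0,0.14],0]
    - [[-0.128,0.003,0.14],0]
    - [[0,0,0],0]

```text
time: 10.2
tool_pos: [0.532, -0.4599, 0.1544]
eef_rot: [0.69, 0.592, 0.314, -0.274]
ft_force: [-0.0, 0.5, -0.2]
grip_width: 1.001
finger_force: 0.0
```

```bash
python3 - <<'E'
from h import *
s,M=st();to([.5422,-.3917,.0875],M,s["tool_pos"])
E
```

```text
t 10.2 p [ 0.532  -0.4599  0.1544] j [-1.049  0.756  1.183  0.518  1.897 -0.909] grip 1.001 F [-0.   0.5 -0.2] ff 0.0
tool axes (cols)
 [[ 0.1019  0.9887  0.1099]
 [ 0.6446 -0.1497  0.7497]
 [ 0.7577 -0.0056 -0.6526]]
to [ 0.5422 -0.3917  0.0875] tool total [-0.023  0.001  0.384] rows@.2: 2.0 each [-0.011  0.001  0.192]
```

>>> drive_tool:
  commands:
    - [[-0.02,0,0.1],0]
    - [[0,0,0.1],0]
    - [[0,0,0.1],0]
    - [[0,0,0.084],0]
    - [[0,0,0],0]
    - [[0,0,0],0]

```text
time: 10.95
tool_pos: [0.5432, -0.3961, 0.0922]
eef_rot: [0.691, 0.593, 0.314, -0.269]
ft_force: [-0.2, 0.2, -0.0]
grip_width: 0.997
finger_force: 0.0
```

>>> drive_tool:
  commands:
    - [[0,0,0],0]
    - [[0,0,0],0]
    - [[0,0,0],0]
    - [[0,0,0],0]
    - [[0,0,0],0]
    - [[0,0,0],0]
    - [[0,0,0],0]
    - [[0,0,0],0]
  fingers: 1

```text
time: 11.95
tool_pos: [0.5426, -0.3952, 0.0907]
eef_rot: [0.691, 0.593, 0.314, -0.27]
ft_force: [-1.3, -0.6, 1.2]
grip_width: 0.217
finger_force: 61.3
```

```bash
python3 - <<'E'
from h import *
from rig import get_image
s,M=st()
a,b=get_image("scene"),get_image("top")
o=np.zeros((600,640,3),np.uint8)
o[:300]=cv2.resize(a["image"][80:230,100:420],(640,300),interpolation=cv2.INTER_CUBIC);o[300:]=cv2.resize(b["image"][150:325,267:640],(640,300),interpolation=cv2.INTER_CUBIC)
cv2.imwrite("pics/grip.png",o)
E
```

```text
t 11.95 p [ 0.5426 -0.3952  0.0907] j [-0.997  0.727  1.352  0.533  1.745 -0.941] grip 0.217 F [-1.3 -0.6  1.2] ff 61.3
tool axes (cols)
 [[ 1.002e-01  9.884e-01  1.139e-01]
 [ 6.493e-01 -1.517e-01  7.453e-01]
 [ 7.539e-01 -7.000e-04 -6.570e-01]]
```

View pics/grip.png

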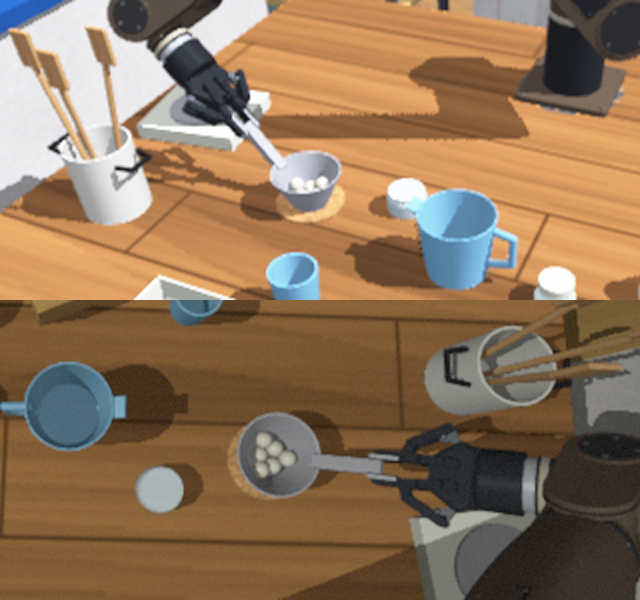

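The grip holds: the opening is about 18.5 mm, the force is 61 N, and both pads are on the bar near (370,465). I'll lift straight up and work out the pour path.

```bash
python3 - <<'E'
from h import *
s,M=st();p=np.array(s["tool_pos"])
pickle.dump((M,p),open("grasp.pkl","wb"))
E
cat >> h.py <<'E'
def cupgeo():
    M,p=pickle.load(open("grasp.pkl","rb"));yaw=np.arctan2(.993,.119)
    C=R.from_euler("z",yaw).as_matrix();o=np.array([.5525,-.3115,.006])
    return M.T@C,M.T@(o-p)
def cuppose(M,p):
    A,b=cupgeo();return M@A,M@b+p
def lip(Mt):
    A,b=cupgeo();C=Mt@A;t=np.linspace(0,2*np.pi,721)
    r=(C@np.c_[.06*np.cos(t),.06*np.sin(t),.064+0*t].T).T+Mt@b
    return r[r[:,2].argmin()],C[:,2],r.mean(0)
E
python3 - <<'E'
from h import *
M,p=pickle.load(open("grasp.pkl","rb"))
to(p+[0,0,.2],M,p)
for f in range(0,171,10):
    Mt=M@R.from_euler("z",f,degrees=True).as_matrix();l,z,c=lip(Mt)
    print(f,"tilt",np.degrees(np.arccos(z[2])).round(1),"mouth az",np.degrees(np.arctan2(z[1],z[0])).round(),"lip rel TCP",l.round(3),"lip-in-tool start axes",(M.T@l/.25).round(3))
E
```

```text
t 12.05 p [ 0.5426 -0.3952  0.0907] j [-0.997  0.727  1.352  0.533  1.745 -0.941] grip 0.219 F [-0.3 -1.2  1. ] ff 61.4
tool axes (cols)
 [[ 1.002e-01  9.884e-01  1.139e-01]
 [ 6.494e-01 -1.517e-01  7.452e-01]
 [ 7.538e-01 -7.000e-04 -6.571e-01]]
to [ 0.5426 -0.3952  0.2907] tool total [ 0.603 -0.001 -0.526] rows@.2: 4.0 each [ 0.151 -0.    -0.131]
0 tilt 0.0 mouth az -113.0 lip rel TCP [ 0.017  0.143 -0.021] lip-in-tool start axes [ 0.317 -0.02   0.489]
10 tilt 7.5 mouth az -12.0 lip rel TCP [ 0.075  0.07  -0.029] lip-in-tool start axes [0.126 0.254 0.319]
20 tilt 15.0 mouth az -15.0 lip rel TCP [ 0.079  0.066 -0.037] lip-in-tool start axes [0.09  0.274 0.33 ]
30 tilt 22.5 mouth az -19.0 lip rel TCP [ 0.082  0.06  -0.047] lip-in-tool start axes [0.049 0.288 0.34 ]
40 tilt 29.9 mouth az -22.0 lip rel TCP [ 0.083  0.055 -0.056] lip-in-tool start axes [0.007 0.296 0.35 ]
50 tilt 37.2 mouth az -26.0 lip rel TCP [ 0.083  0.05  -0.066] lip-in-tool start axes [-0.035  0.297  0.361]
60 tilt 44.3 mouth az -29.0 lip rel TCP [ 0.081  0.046 -0.076] lip-in-tool start axes [-0.076  0.293  0.373]

[... 506 characters left out ...]
n-tool start axes [-0.244  0.196  0.433]
120 tilt 81.5 mouth az -57.0 lip rel TCP [ 0.047  0.033 -0.123] lip-in-tool start axes [-0.265  0.168  0.445]
130 tilt 86.2 mouth az -63.0 lip rel TCP [ 0.04   0.034 -0.128] lip-in-tool start axes [-0.282  0.139  0.456]
140 tilt 90.2 mouth az -70.0 lip rel TCP [ 0.033  0.035 -0.132] lip-in-tool start axes [-0.295  0.11   0.467]
150 tilt 93.5 mouth az -77.0 lip rel TCP [ 0.027  0.036 -0.135] lip-in-tool start axes [-0.304  0.084  0.476]
160 tilt 95.9 mouth az -84.0 lip rel TCP [ 0.02   0.037 -0.138] lip-in-tool start axes [-0.31   0.059  0.483]
170 tilt 97.3 mouth az -91.0 lip rel TCP [ 0.015  0.039 -0.139] lip-in-tool start axes [-0.314  0.035  0.488]
```

>>> drive_tool:
  commands:
    - [[0.04,0,-0.035],0]
    - [[0.08,0,-0.07],0]
    - [[0.12,0,-0.105],0]
    - [[0.12,0,-0.105],0]
    - [[0.12,0,-0.105],0]
    - [[0.08,0,-0.07],0]
    - [[0.04,0,-0.035],0]
    - [[0,0,0],0]

```text
time: 13.05
tool_pos: [0.5428, -0.3957, 0.2904]
eef_rot: [0.691, 0.593, 0.314, -0.269]
ft_force: [-0.4, -0.0, -3.1]
grip_width: 0.217
finger_force: 60.9
```

```bash
python3 -c "from h import *;st()"
```

```text
t 13.05 p [ 0.5428 -0.3957  0.2904] j [-0.997  0.546  1.243  0.579  1.99  -0.781] grip 0.217 F [-0.4 -0.  -3.1] ff 60.9
tool axes (cols)
 [[ 0.0999  0.9884  0.1144]
 [ 0.6503 -0.1518  0.7443]
 [ 0.7531  0.     -0.658 ]]
```

The cup is up and level. Next I'll carry it towards the jug, still level and on the near side.

>>> drive_tool:
  commands:
    - [[0.025,-0.008,0.029],0]
    - [[0.051,-0.016,0.058],0]
    - [[0.076,-0.025,0.087],0]
    - [[0.089,-0.029,0.102],0]
    - [[0.089,-0.029,0.102],0]
    - [[0.089,-0.029,0.102],0]
    - [[0.089,-0.029,0.102],0]
    - [[0.063,-0.02,0.073],0]
    - [[0.038,-0.012,0.044],0]
    - [[0.025,-0.008,0.029],0]
    - [[0,0,0],0]

```text
time: 14.42
tool_pos: [0.5286, -0.1489, 0.2895]
eef_rot: [0.691, 0.593, 0.314, -0.27]
ft_force: [0.3, -0.7, -2.0]
grip_width: 0.214
finger_force: 60.9
```

>>> drive_tool:
  commands:
    - [[0,0,0],0.02]
    - [[0,0,0],0.035]
    - [[0,0,0],0.04]
    - [[0,0,0],0.04]
    - [[0,0,0],0.04]
    - [[0,0,0],0.04]
    - [[0,0,0],0.04]
    - [[0,0,0],0.04]
    - [[0,0,0],0.04]
    - [[0,0,0],0.035]
    - [[0,0,0],0.02]
    - [[0,0,0],0]

```text
time: 15.92
tool_pos: [0.5288, -0.1501, 0.2896]
eef_rot: [0.906, 0.087, 0.102, -0.401]
ft_force: [-0.0, -0.3, -2.6]
grip_width: 0.217
finger_force: 60.9
```

```bash
python3 - <<'E'
from h import *
from rig import get_image
s,M=st();p=np.array(s["tool_pos"]);l,z,c=lip(M);print("tilt",np.degrees(np.arccos(z[2])),"lip",p+l)
T=np.array([.594,0,.155])-l;to(T,M,p)
a,b=get_image("scene"),get_image("top")
o=np.zeros((600,640,3),np.uint8)
o[:300]=cv2.resize(a["image"][80:255,180:553],(640,300),interpolation=cv2.INTER_CUBIC);o[300:]=cv2.resize(b["image"][120:295,200:573],(640,300),interpolation=cv2.INTER_CUBIC)
cv2.imwrite("pics/tip.png",o)
E
```

```text
t 15.93 p [ 0.5288 -0.1501  0.2896] j [-0.791  0.157  1.743  0.668  1.786  0.546] grip 0.217 F [-0.  -0.3 -2.6] ff 60.9
tool axes (cols)
 [[ 0.9639  0.2403  0.1145]
 [ 0.0767 -0.6626  0.7451]
 [ 0.2549 -0.7094 -0.6571]]
tilt 51.36221658851535 lip [ 0.60645786 -0.10827274  0.20426592]
to [ 0.5163 -0.0418  0.2404] tool total [-0.065 -0.159  0.446] rows@.2: 3.0 each [-0.022 -0.053  0.149]
```

View pics/tip.png

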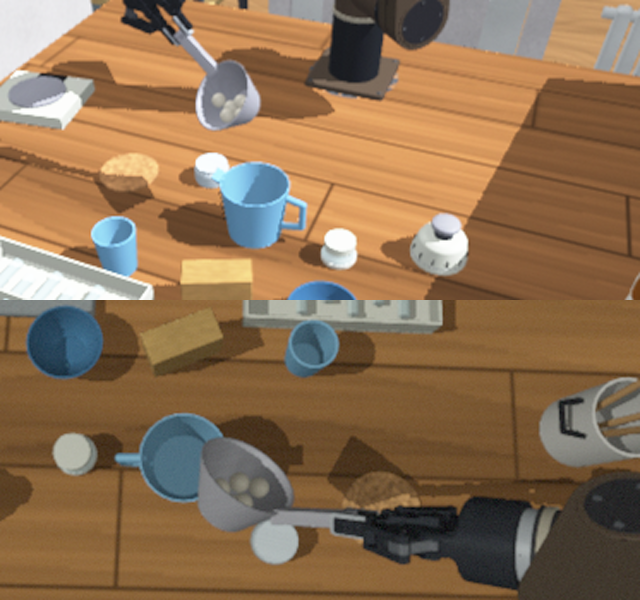

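The cup is tipped 51° with all balls still inside, and the jug is unmoved. The coaster shows clearly at (380,492) in the lower half. Now I'll bring the lip over the mouth.

>>> drive_tool:
  commands:
    - [[-0.006,-0.016,0.045],0]
    - [[-0.013,-0.032,0.089],0]
    - [[-0.016,-0.04,0.112],0]
    - [[-0.016,-0.04,0.112],0]
    - [[-0.01,-0.024,0.067],0]
    - [[-0.004,-0.007,0.021],0]
    - [[0,0,0],0]

```text
time: 16.9
tool_pos: [0.5163, -0.0412, 0.2409]
eef_rot: [0.906, 0.088, 0.102, -0.401]
ft_force: [0.3, -0.6, -2.4]
grip_width: 0.217
finger_force: 60.9
```

```bash
python3 - <<'E'
from h import *
s,M=st();p=np.array(s["tool_pos"]);l,z,c=lip(M);print("tilt",np.degrees(np.arccos(z[2])),"lip",p+l)
# rows: spin f deg each; shift (axes before the turn) to keep lip at (.594,.002), height down to .135
Mt=M;q=p.copy();n=12;f=6.3
for i in range(n):
    Mn=Mt@R.from_euler("z",f,degrees=True).as_matrix();ln,z,_=lip(Mn)
    L=np.array([.594,.002,.155-.018*(i+1)/n]);Q=L-ln;print((Mt.T@(Q-q)/.25).round(3),"TCP",Q.round(3),"tilt",np.degrees(np.arccos(z[2])).round(1));Mt=Mn;q=Q
from rig import get_image
t=get_image("top");pickle.dump(t,open("top1.pkl","wb"))
E
```

```text
t 16.9 p [ 0.5163 -0.0412  0.2409] j [-0.662  0.054  1.947  0.719  1.631  0.573] grip 0.217 F [ 0.3 -0.6 -2.4] ff 60.9
tool axes (cols)
 [[ 0.9638  0.241   0.1142]
 [ 0.0774 -0.6626  0.745 ]
 [ 0.2552 -0.7092 -0.6573]]
tilt 51.34070140557648 lip [0.59403657 0.0006829  0.15552068]
[ 0.016 -0.017  0.002] TCP [ 0.519 -0.038  0.245] tilt 55.6
[ 0.016 -0.015 -0.003] TCP [ 0.522 -0.036  0.249] tilt 59.8
[ 0.015 -0.015 -0.004] TCP [ 0.526 -0.034  0.252] tilt 63.8
[ 0.015 -0.015 -0.004] TCP [ 0.53  -0.033  0.256] tilt 67.7
[ 0.015 -0.015 -0.004] TCP [ 0.534 -0.032  0.259] tilt 71.5
[ 0.013 -0.014 -0.004] TCP [ 0.538 -0.032  0.262] tilt 75.1
[ 0.014 -0.016 -0.003] TCP [ 0.543 -0.031  0.264] tilt 78.6
[ 0.013 -0.015 -0.004] TCP [ 0.547 -0.031  0.266] tilt 81.8
[ 0.012 -0.014 -0.004] TCP [ 0.551 -0.032  0.268] tilt 84.8
[ 0.011 -0.014 -0.003] TCP [ 0.556 -0.032  0.27 ] tilt 87.5
[ 0.011 -0.014 -0.003] TCP [ 0.56  -0.033  0.271] tilt 90.0
[ 0.01  -0.015 -0.002] TCP [ 0.565 -0.034  0.271] tilt 92.2
```

>>> drive_tool:
  commands:
    - [[0.016,-0.017,0.002],0.035]
    - [[0.016,-0.015,-0.003],0.035]
    - [[0.008,-0.008,-0.002],0.0175]
    - [[0.008,-0.008,-0.002],0.0175]
    - [[0.008,-0.008,-0.002],0.0175]
    - [[0.008,-0.008,-0.002],0.0175]
    - [[0.008,-0.008,-0.002],0.0175]
    - [[0.008,-0.008,-0.002],0.0175]
    - [[0.007,-0.007,-0.002],0.0175]
    - [[0.007,-0.007,-0.002],0.0175]
    - [[0.007,-0.007,-0.002],0.0175]
    - [[0.007,-0.008,-0.002],0.0175]

```text
time: 18.45
tool_pos: [0.5448, -0.0326, 0.2651]
eef_rot: [0.872, -0.26, -0.056, -0.41]
ft_force: [0.0, -0.3, -1.4]
grip_width: 0.214
finger_force: 61.0
```

>>> drive_tool:
  commands:
    - [[0.013,-0.015,-0.004],0.035]
    - [[0.012,-0.014,-0.004],0.035]
    - [[0.011,-0.014,-0.003],0.035]
    - [[0.011,-0.014,-0.003],0.035]
    - [[0.01,-0.015,-0.002],0.035]
    - [[0,0,0],0]
    - [[0,0,0],0]
    - [[0,0,0],0]

```text
time: 19.45
tool_pos: [0.566, -0.0342, 0.2714]
eef_rot: [0.77, -0.486, -0.165, -0.38]
ft_force: [1.0, 0.8, -0.6]
grip_width: 0.217
finger_force: 61.0
```

```bash
python3 - <<'E'
from h import *
from rig import get_image
s,M=st();p=np.array(s["tool_pos"]);l,z,c=lip(M);print("tilt",np.degrees(np.arccos(z[2])),"lip",p+l)
a,b=get_image("scene"),get_image("top")
o=np.zeros((600,640,3),np.uint8)
o[:300]=cv2.resize(a["image"][80:255,180:553],(640,300),interpolation=cv2.INTER_CUBIC);o[300:]=cv2.resize(b["image"][120:295,200:573],(640,300),interpolation=cv2.INTER_CUBIC)
cv2.imwrite("pics/pour.png",o)
E
```

```text
t 19.45 p [ 0.566  -0.0342  0.2714] j [-0.6    0.116  1.823  0.749  1.64   1.977] grip 0.217 F [ 1.   0.8 -0.6] ff 61.0
tool axes (cols)
 [[ 0.4733 -0.8735  0.1142]
 [-0.6221 -0.2397  0.7453]
 [-0.6236 -0.4238 -0.6569]]
tilt 92.18939199192049 lip [0.59549787 0.00141643 0.13722972]
```

View pics/pour.png

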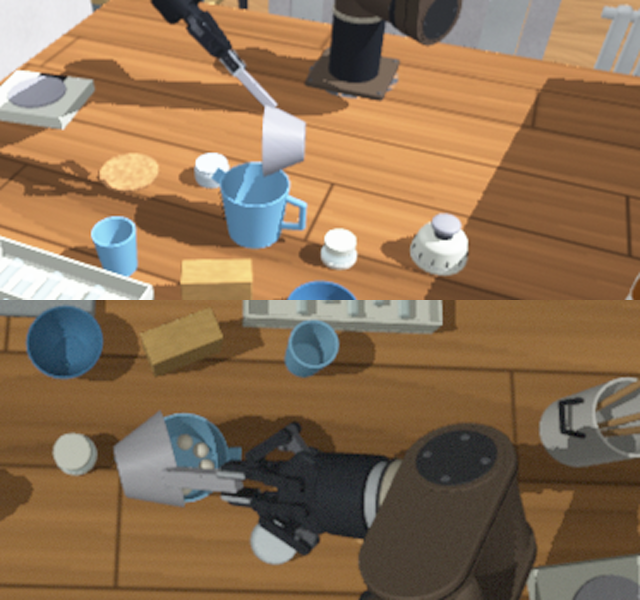

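The balls are in the jug (four visible around (195,455), none on the table). I'll raise the cup, spin it back to level and check.

>>> drive_tool:
  commands:
    - [[-0.06,-0.04,-0.065],0]
    - [[-0.065,-0.045,-0.066],0]
    - [[0,0,0],-0.03]
    - [[0,0,0],-0.056]
    - [[0,0,0],-0.056]
    - [[0,0,0],-0.056]
    - [[0,0,0],-0.056]
    - [[0,0,0],-0.056]
    - [[0,0,0],-0.056]
    - [[0,0,0],-0.056]
    - [[0,0,0],-0.056]
    - [[0,0,0],-0.056]

```text
time: 21.05
tool_pos: [0.5666, -0.0341, 0.3241]
eef_rot: [0.875, 0.251, 0.174, -0.375]
ft_force: [-0.8, -0.3, -2.2]
grip_width: 0.216
finger_force: 61.0
```

>>> drive_tool:
  commands:
    - [[0,0,0],-0.056]
    - [[0,0,0],-0.056]
    - [[0,0,0],-0.056]
    - [[0,0,0],-0.056]
    - [[0,0,0],-0.052]
    - [[0,0,0],0]

```text
time: 21.8
tool_pos: [0.5666, -0.0341, 0.3237]
eef_rot: [0.691, 0.593, 0.314, -0.269]
ft_force: [0.3, 0.2, -2.3]
grip_width: 0.214
finger_force: 61.0
```

```bash
python3 - <<'E'
from h import *
s,M=st();p=np.array(s["tool_pos"]);C,o=cuppose(M,p);print("tilt",np.degrees(np.arccos(C[2,2])),"cup",o)
t=pickle.load(open("top1.pkl","rb"))
hsv=cv2.cvtColor(t["image"],cv2.COLOR_BGR2HSV).astype(int);g=t["image"].astype(int)
# coaster (unoccluded?) : lighter orange than the wood
sub=g[215:275,390:460];m=cv2.GaussianBlur(t["image"],(0,0),1).astype(int)
mask=(m[...,2]>m[230,470,2]+25)
print(m[241,425],m[241,470],m[225,470])
b=(m[...,2]-m[...,0]);print(b[241,415:435:5],b[241,465:480:5])
cm=np.zeros_like(mask);cm[205:275,385:470]=(m[...,2]>105)[205:275,385:470]&(hsv[...,1]>100)[205:275,385:470]
try:
    h=hull(comp(cm,(420,242)));P=onz(t,h,.006);print(circ(P),P.min(0),P.max(0),len(h))
except Exception as e:print(e)
o3=np.zeros((560,640,3),np.uint8);o3[:280]=cv2.resize(t["image"][205:275,360:520],(640,280),interpolation=cv2.INTER_CUBIC)
from rig import get_image
n=get_image("top");pickle.dump(n,open("top2.pkl","wb"));o3[280:]=cv2.resize(n["image"][180:285,240:480],(640,280),interpolation=cv2.INTER_CUBIC)
cv2.imwrite("pics/coa.png",o3)
E
```

```text
t 21.8 p [ 0.5666 -0.0341  0.3237] j [-0.599  0.073  1.771  0.756  1.706 -0.502] grip 0.214 F [ 0.3  0.2 -2.3] ff 61.0
tool axes (cols)
 [[ 0.0996  0.9883  0.1157]
 [ 0.6502 -0.1527  0.7442]
 [ 0.7532  0.0011 -0.6578]]
tilt 0.11624093066992335 cup [0.57670868 0.04949781 0.2388418 ]
[ 53  84 113] [41 39 40] [ 44  75 108]
[79 64 60 64] [-1 -1 -1]
(array([ 0.61255134, -0.32574711]), np.float64(0.08213208417323678)) [ 0.53834179 -0.4404423   0.006     ] [ 0.65063036 -0.21812864  0.006     ] 345
```

View pics/coa.png

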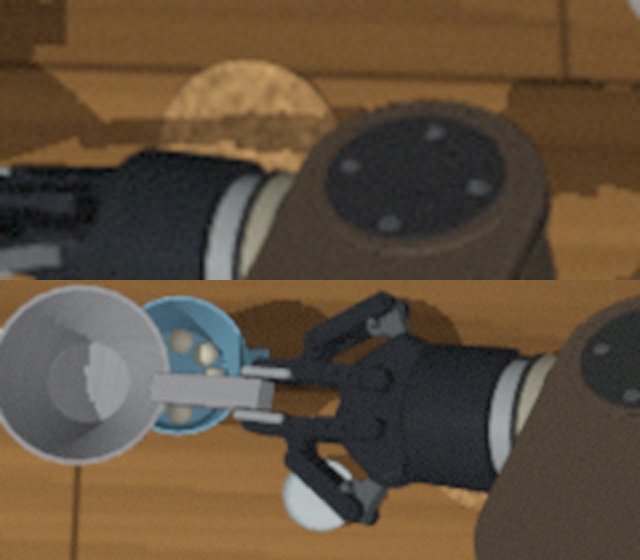

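The cup is empty, balls show in the jug, and the cup is level. I'll refine the coaster centre from the edge points of both views, then carry the cup back.

```bash
python3 - <<'E'
from h import *
from scipy.optimize import least_squares
t=pickle.load(open("top1.pkl","rb"));d=pickle.load(open("im0.pkl","rb"))["top"]
e=np.array([(247,58),(165,115),(333,118),(190,78),(305,77)])/4+[360,205]
e2=np.array([(58,220),(68,285),(110,340),(190,370),(105,120)])/6+[390,205]
P=np.r_[onz(t,e,.006),onz(d,e2,.006)][:,:2]
r=least_squares(lambda c:np.linalg.norm(P-c,axis=1)-.06,[.55,-.31],loss="soft_l1",f_scale=.003);print(r.x,(r.fun*1e3).round(1))
M,p0=pickle.load(open("grasp.pkl","rb"))
s,M=st();p=np.array(s["tool_pos"]);_,o=cuppose(M,p)
T=p+np.r_[r.x,.2]-o;to(T,M,p);to(T-[0,0,.15],M,T)
E
```

```text
[ 0.54813452 -0.31530518] [ 0.6 -0.6 -0.8  0.4  1.5 -0.6  0.9  1.  -0.2 -0.6]
t 21.85 p [ 0.5665 -0.0341  0.3233] j [-0.599  0.073  1.772  0.756  1.706 -0.501] grip 0.22 F [-0.3 -0.4 -1.8] ff 61.0
tool axes (cols)
 [[ 0.1009  0.9882  0.1155]
 [ 0.6499 -0.1533  0.7444]
 [ 0.7533 -0.     -0.6577]]
to [ 0.5381 -0.3989  0.2848] tool total [-1.076  0.111 -0.998] rows@.2: 8.0 each [-0.134  0.014 -0.125]
to [ 0.5381 -0.3989  0.1348] tool total [-0.452  0.     0.395] rows@.2: 3.0 each [-0.151  0.     0.132]
```

>>> drive_tool:
  commands:
    - [[-0.07,0.007,-0.065],0]
    - [[-0.134,0.014,-0.125],0]
    - [[-0.134,0.014,-0.125],0]
    - [[-0.134,0.014,-0.125],0]
    - [[-0.134,0.014,-0.125],0]
    - [[-0.134,0.014,-0.125],0]
    - [[-0.134,0.014,-0.125],0]
    - [[-0.134,0.014,-0.125],0]
    - [[-0.068,0.006,-0.058],0]
    - [[0,0,0],0]

```text
time: 23.1
tool_pos: [0.5371, -0.4015, 0.281]
eef_rot: [0.692, 0.591, 0.314, -0.27]
ft_force: [0.9, -0.1, -1.3]
grip_width: 0.214
finger_force: 61.0
```

>>> drive_tool:
  commands:
    - [[-0.06,0,0.053],0]
    - [[-0.12,0,0.105],0]
    - [[-0.12,0,0.105],0]
    - [[-0.1,0,0.087],0]
    - [[-0.052,0,0.045],0]
    - [[0,0,0],0]

```text
time: 23.85
tool_pos: [0.5378, -0.3971, 0.1308]
eef_rot: [0.69, 0.592, 0.314, -0.272]
ft_force: [0.0, 0.2, -1.4]
grip_width: 0.216
finger_force: 61.0
```

```bash
python3 - <<'E'
from h import *
s,M=st();p=np.array(s["tool_pos"]);C,o=cuppose(M,p);print("cup",o,np.degrees(np.arccos(C[2,2])))
T=p+np.r_[.548,-.315,.007]-o;to(T,M,p)
E
```

```text
t 23.85 p [ 0.5378 -0.3971  0.1308] j [-1.003  0.68   1.347  0.534  1.796 -0.917] grip 0.216 F [ 0.   0.2 -1.4] ff 61.0
tool axes (cols)
 [[ 0.1012  0.9885  0.1121]
 [ 0.647  -0.151   0.7474]
 [ 0.7557 -0.0031 -0.6549]]
cup [ 0.54745895 -0.3130687   0.04627257] 0.2177008770219313
to [ 0.5383 -0.399   0.0915] tool total [-0.123  0.004  0.097] rows@.2: 1.0 each [-0.123  0.004  0.097]
```

>>> drive_tool:
  commands:
    - [[-0.036,0.001,0.028],0]
    - [[-0.036,0.001,0.028],0]
    - [[-0.024,0.001,0.02],0]
    - [[-0.015,0.001,0.012],0]
    - [[-0.012,0,0.009],0]
    - [[-0.006,0,0.005],0]
    - [[0,0,0],0]
    - [[0,0,0],0]

```text
time: 24.85
tool_pos: [0.5388, -0.4007, 0.0915]
eef_rot: [0.691, 0.593, 0.314, -0.27]
ft_force: [0.4, -0.1, -1.9]
grip_width: 0.211
finger_force: 61.1
```

```bash
python3 - <<'E'
from h import *
s,M=st();p=np.array(s["tool_pos"]);C,o=cuppose(M,p);print("cup",o,np.degrees(np.arccos(C[2,2])))
E
```

```text
t 24.85 p [ 0.5388 -0.4007  0.0915] j [-1.005  0.729  1.347  0.528  1.751 -0.945] grip 0.211 F [ 0.4 -0.1 -1.9] ff 61.1
tool axes (cols)
 [[ 1.000e-01  9.884e-01  1.141e-01]
 [ 6.494e-01 -1.517e-01  7.451e-01]
 [ 7.538e-01 -4.000e-04 -6.571e-01]]
cup [ 0.54875801 -0.31697083  0.00680886] 0.014355397831047025
```

>>> drive_tool:
  commands:
    - [[-0.003,0,0.0026],0]
    - [[-0.002,0,0.0017],0]
    - [[0,0,0],0]
    - [[0,0,0],0]

```text
time: 25.35
tool_pos: [0.5389, -0.4011, 0.0906]
eef_rot: [0.691, 0.593, 0.314, -0.269]
ft_force: [-1.0, -1.4, 3.1]
grip_width: 0.218
finger_force: 61.7
```

The cup has touched down (+3 N), so I'll release it and back off along the bar.

>>> drive_tool:
  commands:
    - [[0,0,0],0]
    - [[0,0,0],0]
    - [[0,0,0],0]
    - [[0,0,0],0]
    - [[0,0,0],0]
    - [[0,0,0],0]
    - [[0,0,0],0]
    - [[0,0,0],0]
  fingers: -1

```text
time: 26.35
tool_pos: [0.5388, -0.4006, 0.0896]
eef_rot: [0.691, 0.593, 0.314, -0.27]
ft_force: [1.1, -0.9, -0.0]
grip_width: 1.003
finger_force: 0.0
```

>>> drive_tool:
  commands:
    - [[0,0,-0.05],0]
    - [[0,0,-0.1],0]
    - [[0,0,-0.15],0]
    - [[0,0,-0.15],0]
    - [[0,0,-0.1],0]
    - [[0,0,0],0]

```text
time: 27.1
tool_pos: [0.5228, -0.5056, 0.1823]
eef_rot: [0.692, 0.593, 0.314, -0.267]
ft_force: [0.3, -0.0, -0.2]
grip_width: 0.997
finger_force: 0.0
```

```bash
python3 - <<'E'
from h import *
from rig import get_image
s,M=st()
a,b=get_image("scene"),get_image("top");pickle.dump((a,b),open("fin1.pkl","wb"))
g=b["image"];S=cv2.cvtColor(g,cv2.COLOR_BGR2HSV)[...,1]
m=comp(S<70,(430,225));m=cv2.morphologyEx(cv2.morphologyEx(m,cv2.MORPH_CLOSE,np.ones((9,9))),cv2.MORPH_OPEN,cv2.getStructuringElement(2,(25,25)))
print("cup rim",circ(onz(b,hull(m),.07)))
# timer plunger head: greyish-violet disc in both views
for n,i,box in(("top",b,(150,205,215,265)),("scene",a,(415,198,456,245))):
    x0,y0,x1,y1=box;c=cv2.cvtColor(i["image"],cv2.COLOR_BGR2HSV)[y0:y1,x0:x1].astype(int)
    print(n,"centre hsv",c[234-205 if n=="top" else 212-198,168-150 if n=="top" else 439-415])
o=np.zeros((560,640,3),np.uint8)
o[:280]=cv2.resize(a["image"][130:270,200:520],(640,280),interpolation=cv2.INTER_CUBIC)
o[280:,:360]=cv2.resize(b["image"][185:275,390:495],(360,280),interpolation=cv2.INTER_CUBIC)
o[280:560,360:640]=cv2.resize(b["image"][205:261,145:201],(280,280),interpolation=cv2.INTER_CUBIC)
cv2.imwrite("pics/placed.png",o)
E
```

```text
t 27.1 p [ 0.5228 -0.5056  0.1823] j [-1.086  0.797  1.063  0.51   1.97  -0.902] grip 0.997 F [ 0.3 -0.  -0.2] ff 0.0
tool axes (cols)
 [[ 0.0996  0.9881  0.117 ]
 [ 0.6524 -0.1536  0.7421]
 [ 0.7513  0.0024 -0.66  ]]
cup rim (array([ 0.55011988, -0.31756741]), np.float64(0.05889835049864387))
top centre hsv [ 90   2 142]
scene centre hsv [113  13 234]
```

View pics/placed.png

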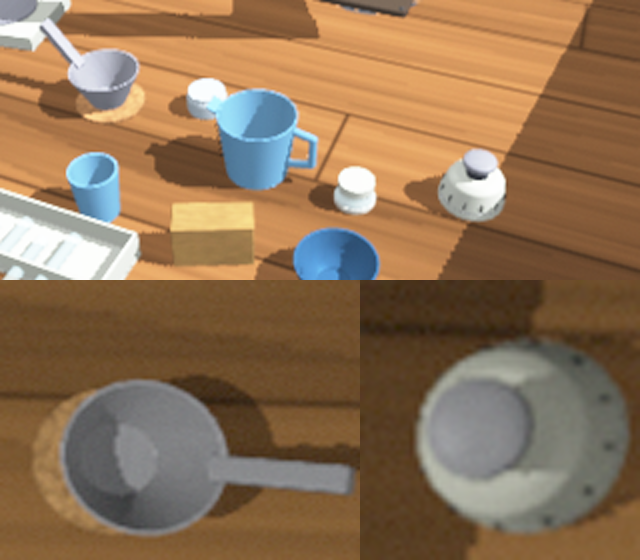

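The cup stands empty on the coaster, its rim at (0.550,-0.318) within 3 mm of the coaster centre. The timer head's centre is at top pixel (169,234.4) and scene pixel (440,212). Fingers closed, I'll travel to the timer.

```bash
python3 - <<'E'
from h import *
a,b=pickle.load(open("fin1.pkl","rb"))
print("top@.08",onz(b,[(169,234.4)],.08),"scene@.08",onz(a,[(440,212)],.08))
s,M=st();p=np.array(s["tool_pos"])
W=[p,[.52,-.5,.36],[.60,-.02,.42],[.55,.26,.25]]
for u,v in zip(W,W[1:]):to(v,M,u)
E
```

```text
top@.08 [[0.54857539 0.3002556  0.08      ]] scene@.08 [[0.56156642 0.30635001 0.08      ]]
t 27.2 p [ 0.523  -0.5029  0.1795] j [-1.084  0.798  1.068  0.51   1.97  -0.902] grip 0.998 F [-0.2  0.4  0.7] ff 0.0
tool axes (cols)
 [[ 0.1005  0.9884  0.114 ]
 [ 0.649  -0.152   0.7455]
 [ 0.7541 -0.001  -0.6567]]
to [ 0.52 -0.5   0.36] tool total [ 0.551 -0.014 -0.467] rows@.2: 4.0 each [ 0.138 -0.004 -0.117]
to [ 0.6  -0.02  0.42] tool total [1.459 0.024 1.31 ] rows@.2: 10.0 each [0.146 0.002 0.131]
to [0.55 0.26 0.25] tool total [ 0.194 -0.367  1.259] rows@.2: 7.0 each [ 0.028 -0.052  0.18 ]
```

>>> drive_tool:
  commands:
    - [[0.138,-0.004,-0.117],0]
    - [[0.138,-0.004,-0.117],0]
    - [[0.138,-0.004,-0.117],0]
    - [[0.138,-0.004,-0.117],0]
    - [[0.146,0.002,0.131],0]
    - [[0.146,0.002,0.131],0]
    - [[0.146,0.002,0.131],0]
    - [[0.146,0.002,0.131],0]
    - [[0.146,0.002,0.131],0]
    - [[0.146,0.002,0.131],0]
    - [[0.146,0.002,0.131],0]
    - [[0.146,0.002,0.131],0]
  fingers: 1

```text
time: 28.7
tool_pos: [0.5823, -0.113, 0.4076]
eef_rot: [0.691, 0.592, 0.314, -0.271]
ft_force: [0.5, 0.6, 0.2]
grip_width: -0.001
finger_force: 0.0
```

>>> drive_tool:
  commands:
    - [[0.146,0.002,0.131],0]
    - [[0.146,0.002,0.131],0]
    - [[0.028,-0.052,0.18],0]
    - [[0.028,-0.052,0.18],0]
    - [[0.028,-0.052,0.18],0]
    - [[0.028,-0.052,0.18],0]
    - [[0.028,-0.052,0.18],0]
    - [[0.028,-0.052,0.18],0]
    - [[0.028,-0.052,0.18],0]
    - [[0,0,0],0]

```text
time: 29.95
tool_pos: [0.545, 0.2636, 0.2468]
eef_rot: [0.69, 0.593, 0.311, -0.273]
ft_force: [-0.5, -0.1, -0.7]
grip_width: 0.005
finger_force: 0.0
```

```bash
python3 - <<'E'
from h import *
s,M=st();p=np.array(s["tool_pos"]);T=np.array([.552,.308,.105]);to(T+[0,0,.06],M,p);to(T,M,T+[0,0,.06]);to([0,0,-.001],M,0)
E
```

```text
t 29.95 p [0.545  0.2636 0.2468] j [-0.09  -0.013  2.004  0.91   1.264 -0.284] grip 0.005 F [-0.5 -0.1 -0.7] ff 0.0
tool axes (cols)
 [[ 0.1026  0.9892  0.105 ]
 [ 0.6495 -0.1465  0.7461]
 [ 0.7534 -0.0083 -0.6575]]
to [0.552 0.308 0.165] tool total [-0.128  0.004  0.351] rows@.2: 2.0 each [-0.064  0.002  0.175]
to [0.552 0.308 0.105] tool total [-0.181  0.002  0.158] rows@.2: 2.0 each [-0.09   0.001  0.079]
to [ 0.     0.    -0.001] tool total [-0.003  0.     0.003] rows@.2: 1.0 each [-0.003  0.     0.003]
```

>>> drive_tool:
  commands:
    - [[-0.043,0.001,0.117],0]
    - [[-0.043,0.001,0.117],0]
    - [[-0.042,0.002,0.117],0]
    - [[-0.09,0.001,0.079],0]
    - [[-0.06,0.001,0.053],0]
    - [[-0.031,0,0.026],0]
    - [[0,0,0],0]

```text
time: 30.82
tool_pos: [0.5574, 0.3048, 0.1087]
eef_rot: [0.691, 0.592, 0.314, -0.27]
ft_force: [-0.3, 0.4, 1.2]
grip_width: -0.003
finger_force: 0.0
```

```bash
python3 - <<'E'
from h import *
from rig import get_image
s,M=st()
a,b=get_image("scene"),get_image("top")
o=np.zeros((560,640,3),np.uint8)
o[:280]=cv2.resize(a["image"][165:265,360:520],(640,280)[:2],interpolation=cv2.INTER_CUBIC) if 0 else cv2.resize(a["image"][180:250,360:520],(640,280),interpolation=cv2.INTER_CUBIC)
o[280:]=cv2.resize(b["image"][195:265,120:280],(640,280),interpolation=cv2.INTER_CUBIC)
cv2.imwrite("pics/tim.png",o)
E
```

```text
t 30.82 p [0.5574 0.3048 0.1087] j [-0.009  0.218  2.042  1.039  1.047 -0.488] grip -0.003 F [-0.3  0.4  1.2] ff 0.0
tool axes (cols)
 [[ 0.1013  0.9884  0.1135]
 [ 0.6491 -0.1521  0.7453]
 [ 0.7539 -0.0018 -0.657 ]]
```

View pics/tim.png

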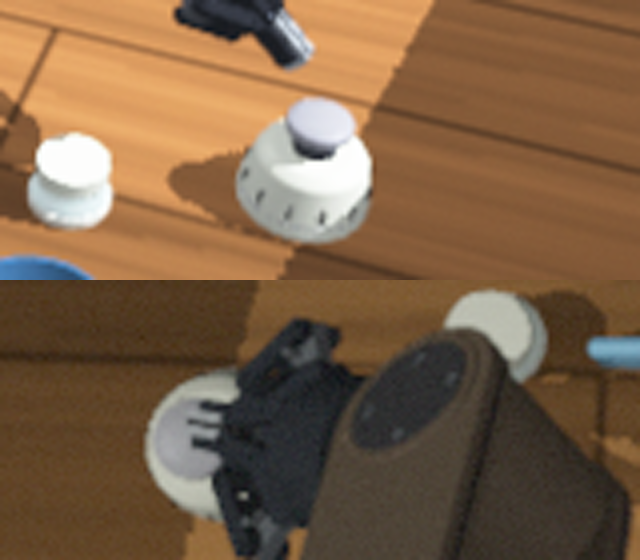

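In the top view the fingertips sit over the head but about 7 mm too far in +x (tip at (198,425), head centre at (195,438)). I'll shift by -8 mm in x and start down.

>>> drive_tool:
  commands:
    - [[0.004,-0.034,0.005],0]
    - [[-0.024,0,0.021],0]
    - [[-0.024,0,0.021],0]
    - [[-0.012,0,0.0105],0]
    - [[0,0,0],0]

```text
time: 31.55
tool_pos: [0.5491, 0.3079, 0.0884]
eef_rot: [0.691, 0.592, 0.314, -0.27]
ft_force: [-0.6, -0.3, 0.2]
grip_width: 0.002
finger_force: 0.0
```

>>> drive_tool:
  commands:
    - [[-0.012,0,0.0105],0]
    - [[-0.012,0,0.0105],0]
    - [[0,0,0],0]

```text
time: 31.92
tool_pos: [0.5492, 0.308, 0.0807]
eef_rot: [0.691, 0.593, 0.314, -0.27]
ft_force: [0.6, 0.2, 0.1]
grip_width: -0.002
finger_force: 0.0
```

>>> drive_tool:
  commands:
    - [[-0.012,0,0.0105],0]
    - [[0,0,0],0]

```text
time: 32.17
tool_pos: [0.5492, 0.308, 0.0768]
eef_rot: [0.691, 0.593, 0.314, -0.27]
ft_force: [-0.1, -0.9, 0.1]
grip_width: 0.0
finger_force: 0.0
```

>>> drive_tool:
  commands:
    - [[-0.012,0,0.0105],0]
    - [[0,0,0],0]

```text
time: 32.42
tool_pos: [0.5491, 0.308, 0.0728]
eef_rot: [0.691, 0.593, 0.314, -0.27]
ft_force: [0.1, 0.6, -0.2]
grip_width: 0.001
finger_force: 0.0
```

```bash
python3 - <<'E'
from h import *
from rig import get_image
s,M=st()
a,b=get_image("scene"),get_image("top")
o=np.zeros((560,640,3),np.uint8)
o[:280]=cv2.resize(a["image"][180:250,360:520],(640,280),interpolation=cv2.INTER_CUBIC)
o[280:]=cv2.resize(b["image"][195:265,120:280],(640,280),interpolation=cv2.INTER_CUBIC)
cv2.imwrite("pics/tim2.png",o)
E
```

```text
t 32.42 p [0.5491 0.308  0.0728] j [-0.003  0.269  2.065  1.08   1.007 -0.561] grip 0.001 F [ 0.1  0.6 -0.2] ff 0.0
tool axes (cols)
 [[ 0.1007  0.9884  0.1135]
 [ 0.6493 -0.1517  0.7453]
 [ 0.7538 -0.0014 -0.6571]]
```

Still no contact force. I'll check numerically where the TCP projects against the head in both views.

```bash
python3 - <<'E'
from h import *
a,b=pickle.load(open("fin1.pkl","rb"))
for P in((.5574,.3048,.1087),(.5491,.308,.0728)):print(P,"scene",proj(a,P).round(1),"top",proj(b,P).round(1))
# head disc masks: violet-grey vs greenish-white body
for n,i,(x0,y0,x1,y1) in(("top",b,(150,210,205,262)),("scene",a,(412,198,460,245))):
    c=i["image"][y0:y1,x0:x1].astype(int);d=c[...,0]-c[...,1]   # blue minus green
    hs=cv2.cvtColor(i["image"],cv2.COLOR_BGR2HSV)[y0:y1,x0:x1].astype(int)
    m=((d>=0)&(hs[...,1]<60)&(hs[...,2]>90)).astype(np.uint8);m=cv2.morphologyEx(m,cv2.MORPH_OPEN,np.ones((3,3)))
    N,l,s,ce=cv2.connectedComponentsWithStats(m);k=1+s[1:,4].argmax()
    print(n,"head bbox",s[k]+[x0,y0,0,0,0],"centroid",ce[k]+[x0,y0],onz(i,ce[k]+[x0,y0],.079))
E
```

```text
(0.5574, 0.3048, 0.1087) scene [[441.7 203.4]] top [[162.6 229.6]]
(0.5491, 0.308, 0.0728) scene [[440.8 211.2]] top [[166.8 234.3]]
top head bbox [159 225  20  19 301] centroid [168.31229236 234.19601329] [[0.54904682 0.30222991 0.079     ]]
scene head bbox [432 205  16  13 166] centroid [439.53614458 210.87951807] [[0.55622722 0.30436372 0.079     ]]
```

In the earlier picture the visible fingertips lie about 18 mm short of the TCP projection, so contact is still ahead. I'll shift +8 mm in y and keep lowering in small steps.

>>> drive_tool:
  commands:
    - [[0.021,-0.005,0.024],0]
    - [[-0.006,0,0.005],0]
    - [[0,0,0],0]

```text
time: 32.9
tool_pos: [0.5491, 0.3162, 0.071]
eef_rot: [0.691, 0.593, 0.314, -0.27]
ft_force: [0.2, 0.4, 0.9]
grip_width: 0.002
finger_force: 0.0
```

>>> drive_tool:
  commands:
    - [[-0.012,0,0.0105],0]
    - [[0,0,0],0]

```text
time: 33.15
tool_pos: [0.5493, 0.3159, 0.0669]
eef_rot: [0.691, 0.592, 0.314, -0.27]
ft_force: [-0.2, -0.1, -0.1]
grip_width: 0.005
finger_force: 0.0
```

>>> drive_tool:
  commands:
    - [[-0.012,0,0.0105],0]
    - [[0,0,0],0]

```text
time: 33.4
tool_pos: [0.5495, 0.3161, 0.0633]
eef_rot: [0.691, 0.592, 0.314, -0.27]
ft_force: [-1.1, -0.4, 2.0]
grip_width: -0.002
finger_force: 1.1
```

Contact: Fz is +2 N. I'll keep pressing.

>>> drive_tool:
  commands:
    - [[-0.012,0,0.0105],0]
    - [[0,0,0],0]

```text
time: 33.65
tool_pos: [0.5495, 0.3161, 0.0593]
eef_rot: [0.691, 0.592, 0.314, -0.27]
ft_force: [-1.3, -1.3, 2.6]
grip_width: -0.001
finger_force: 1.7
```

>>> drive_tool:
  commands:
    - [[-0.012,0,0.0105],0]
    - [[0,0,0],0]

```text
time: 33.9
tool_pos: [0.5495, 0.3161, 0.0554]
eef_rot: [0.691, 0.592, 0.314, -0.27]
ft_force: [-1.3, -1.4, 4.6]
grip_width: 0.0
finger_force: 2.3
```

>>> drive_tool:
  commands:
    - [[-0.009,0,0.008],0]
    - [[0,0,0],0]

```text
time: 34.15
tool_pos: [0.5496, 0.3163, 0.0542]
eef_rot: [0.69, 0.593, 0.315, -0.271]
ft_force: [-4.3, -5.7, 12.1]
grip_width: 0.004
finger_force: 6.9
```

Force jumped to 12 N and motion stalled, so the plunger is at its stop. I'll hold, then raise well clear.

>>> drive_tool:
  commands:
    - [[0,0,0],0]
    - [[0,0,0],0]
    - [[0.02,0,-0.017],0]
    - [[0.04,0,-0.035],0]
    - [[0.1,0,-0.09],0]
    - [[0.12,0,-0.105],0]
    - [[0.12,0,-0.105],0]
    - [[0.06,0,-0.05],0]
    - [[0,0,0],0]
    - [[0,0,0],0]
    - [[0,0,0],0]
    - [[0,0,0],0]

```text
time: 35.65
tool_pos: [0.5489, 0.3158, 0.2035]
eef_rot: [0.691, 0.592, 0.313, -0.271]
ft_force: [-0.4, -0.5, 1.7]
grip_width: -0.001
finger_force: 0.0
```

```bash
python3 - <<'E'
from h import *
from rig import get_image
st();a,b=get_image("scene"),get_image("top");a0=pickle.load(open("fin1.pkl","rb"))[0]
def head(i):
    x0,y0,x1,y1=(412,198,460,245);c=i["image"][y0:y1,x0:x1].astype(int);hs=cv2.cvtColor(i["image"],cv2.COLOR_BGR2HSV)[y0:y1,x0:x1].astype(int)
    m=((c[...,0]>=c[...,1])&(hs[...,1]<60)&(hs[...,2]>90)).astype(np.uint8);m=cv2.morphologyEx(m,cv2.MORPH_OPEN,np.ones((3,3)))
    N,l,s,ce=cv2.connectedComponentsWithStats(m);return ce[1+s[1:,4].argmax()]+[x0,y0]
print("head before/after",head(a0),head(a))
d=pickle.load(open("im0.pkl","rb"))
for n,sd in(("jug",(330,205)),("tumbler",(246,222)),("bowl",(368,263))):
    r=[]
    for i in(d["scene"],a):
        h=cv2.cvtColor(i["image"],cv2.COLOR_BGR2HSV);m=comp((h[...,0]>90)&(h[...,0]<125)&(h[...,1]>80),sd);r.append(hull(m).mean(0).round(1))
    print(n,r)
df=np.abs(a["image"][150:290,215:480].astype(int)-a0["image"][150:290,215:480]).sum(2)>90;print("changed px",df.sum())
# balls in jug, top view
g=cv2.cvtColor(b["image"],cv2.COLOR_BGR2HSV)[185:242,278:336];m=((g[...,1]<60)&(g[...,2]>110)).astype(np.uint8)
print("ball px in jug",m.sum(), cv2.connectedComponentsWithStats(m)[2][1:,4])
E
```

```text
t 35.65 p [0.5489 0.3158 0.2035] j [ 0.012  0.062  2.013  0.964  1.133 -0.301] grip -0.001 F [-0.4 -0.5  1.7] ff 0.0
tool axes (cols)
 [[ 0.1022  0.9884  0.1124]
 [ 0.6493 -0.1519  0.7452]
 [ 0.7536 -0.0031 -0.6573]]
head before/after [439.53614458 210.87951807] [439.50898204 210.84431138]
jug [array([330.5, 198.7]), array([329.7, 197.8])]
tumbler [array([247.8, 223.2]), array([247.9, 223.2])]
bowl [array([367.7, 261.5]), array([367.7, 261.5])]
changed px 2594
ball px in jug 435 [ 24  24   1 126   1  70  57   1  61   2  64   1   3]
```

The head is back up at the same pixel (439.5,210.8), the balls in the jug add up to six (one merged pair), and the other things are unmoved.

```bash
python3 -c "from rig import *;print(hand_in())"
```

```text
the job is handed in; nothing more can be done
None
```

I handed the job in at about 36 s; no verdict came back, but by my checks the six balls are in the jug, the empty cup stands within 4 mm of the coaster's centre, the plunger went to its stop and came back up, and the other things I measured had not moved.

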